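Lock the router fence with its index pin

ROBOT

A 6-joint arm with a two-finger parallel gripper is mounted at the origin on the work surface. World frame = base frame: x ahead of the robot, y to its left, z up, the work surface at z = 0. Lengths are in mm, angles in rad, forces in N, time in s.
With the tool pointing down it reaches from about 250 to 800 mm from the base axis. Payload 3.9 kg.
Tool frame: the origin (TCP) lies at the very end of the fingers, on their centre line; the grasp point (between the pads) lies 19 mm behind it; z points along the fingers, y is the line along which they close (so a half turn about z gives the same grasp; the last joint's range is limited). The gripper opens to 85 mm and grips with 20 to 120 N. Pads are 22 mm wide; open, the fingers measure 114 mm over their backs; the gripper's body (76 mm by 85 mm) begins 54 mm behind the grasp point. The pads swing forward as they close: fully open they stand 13 mm farther back than shut.
Start: joints at [-1.198, 0.26, -0.138, 1.173, 0, 1.571], TCP at [191.213, -488.93, 231.304] pointing down, gripper open.
Joint ranges: [-2.78, 2.78], [-0.83, 1.72], [-1.28, 1.37], [-1.9, 2.12], [-1.57, 1.48], [-3.14, 3.14]. Speed limits (rad/s): [2.57, 2.57, 3.14, 3.14, 3.14, 3.14].

INTERFACE

Orientations are given as a rotation vector (axis times angle).
In Python, from rig import readout, vision, close_job gives the robot as it stands.
- The arm moves only by the shell command python3 -m inch 'ROWS' [OPENING] [FORCE]. ROWS is a JSON list of rows, 1 to 10 of them, each written [[dx, dy, dz], [rx, ry, rz]]: dx, dy, dz in fractions of the full range, 1 being 800 mm, then a rotation vector rx, ry, rz in parts of the range, where 1.0 means 4 rad; each row is the pose to reach, as a shift and turn from the pose commanded when the command began, along the tool's axes at that moment; what a row does not reach only later rows make up. A row lasts 1/8 s, in which the tool goes at most 62.5 mm and 0.188 rad, less where a joint would pass 70% of its speed; a pose out of reach is approached as far as the arm can. OPENING is the finger opening in mm, set as the command begins (- or left out keeps the last). The fingers move at their own pace and stop on an object; FORCE is the grip in N (left out, the last holds). Time passes only in rows, so rows that do not move let the fingers close. It prints the time, the measured TCP pose, the force, the opening and the grip force at its end. Shift and turn numbers lie between -1 and 1, and a call with a number outside is refused. Input that does not fit is refused with a message, and nothing moves.
- readout.state(): the state, without advancing time (a new reading comes with each control period).
- vision.camera(name): name is "side" or "top"; returns a dict with "frame" (384x512x3 uint8, red, green, blue), "range_z" (384x512 float32, mm along the optical axis (not along the pixel's ray), 0 where there is no reading), "mtx" (3x3 intrinsics, pixels), "rvec" (rotation vector, rad) and "tvec" (3), from world to camera coordinates, as OpenCV has them. Camera axes: x right, y down, z forward; pixel columns grow to the right and rows downward; lengths in mm; the calibration is good to about 2 mm. A picture is of the moment at which its call begins.
- close_job(): hands the job in; it is judged then, once.
Trained networks look in the newest picture that a camera, given by its name, has taken for a name from the list of things; names that differ only in an ending like _2 or _b are one class to them, and where a whole thing is asked for, a point or a joint stands for the part that bears it (a point fixed in the world has none). Each returns a list of dicts, best first, with "p" (0 to 1); they miss things now and then, are a little off and sometimes report something else, mostly with a low value. They report only what shows in the picture. A call takes as long as a camera call. They do not tell look-alikes from the thing itself.
- vision.look_for(camera, query): "pixel" ([row, column] in pixels, amid what is visible of it).
- vision.regions_of(camera, query): "mask" (384x512 bool, what is visible of it) and "pixel" ([row, column] in pixels, amid what is visible of it).
- vision.landmark_of(camera, query): "pixel" ([row, column] in pixels: a listed point, or the origin of a listed thing).
The state is a dict: "t": time; "joint_positions": joint angles; "qd": joint speeds; "joint_efforts": joint torques, N m; "eef_pos": TCP position; "ee_rot": TCP orientation; "contact_force": force on the tool from outside, world axes, zero at the start; "torque": the same for the moment, N m; "grip_width": finger opening in mm; "gripper_force": force on a finger pad.
Only numpy, scipy, OpenCV 4.12 (cv2) and the standard library are available. Lean on these libraries where they do the work, as an engineer would, in place of code of your own. Each camera call takes 0.05 s, during which the arm holds its last target. There are 200 camera calls.

TASK

Take the red-headed lock pin out of the wooden rack, put its tip in the slot of the fence's index box and feel along the slot, sliding it gently with a light push of a few newtons (40 N, even as a knock, would mark the box), until it drops into the hidden socket; then seat it fully home, upright with its collar flush on the cover plate, and let go. Do not lean the gripper on the box, and leave the blue and yellow pins and the push block where they are.

Things in the scene. Friction and masses are not known exactly. Their poses are not given: they have to be found in the camera images.
- pin_red: Red-headed lock pin, about 0.13 kg. Origin: centre of its lower tip; z up along the pin. From the tip up: round steel shank 12 mm diameter, 28 mm long (lowest 3 mm taper to 8 mm diameter); dark collar 28 mm diameter, 4 mm thick; head. Starts upright in one of the rack's holes (which one varies), its collar resting on the rack's top, its tip 28 mm below that top.
- pin_red_head (a point): Middle of the red pin's square head, 55 mm above the tip. The head is 22 x 22 mm, 46 mm tall (32 to 78 mm above the tip), its flats facing the pin's x and y axes, turned up to 0.25 rad from the rack's axes.
- pin_blue: Same shape with a blue head, in another hole of the rack. Leave it alone. Origin at the lower tip.
- pin_yellow: Same shape with a yellow head, in another hole of the rack. Leave it alone. Origin at the lower tip.
- rack: Fixed wooden block, 60 (x) x 170 (y) x 36 mm (z), origin at the centre of its underside. Three through holes of 13.5 mm diameter in a row along its y axis, at y = -55, 0 and 55 mm, hold the pins.
- index_box: Fixed blue index box of the fence, 90 (x) x 260 (y) x 50 mm (z), origin at the centre of its underside; a black knob sticks out of its +y end. Its top is an aluminium cover plate 8 mm thick with a straight slot 15 mm wide along y, from y = -52 to +52 mm, x = 0. With the red pin fully home the pin's tip is 22 mm above this origin, its collar flush on the cover.
- slot_mid (a point): Centre of the slot at the cover's top face; y along the slot, z up. Under the slot lies a fixed flat black bar, 8 mm below the cover's top: a pin in the slot rides on it with its collar 20 mm clear of the cover. One hidden socket in the bar, 14 mm long along the slot, lets the pin sink 20 mm more. Its centre is anywhere from y = -35 to +35 mm; it is not measured.
- slot_end (a point): The slot's +y end, at the cover's top face, 52 mm from the slot's centre. The socket is closed by a flush black shutter, which looks like the bar and sinks under the pin on a weak damped spring (under 1 N; the pin's own weight holds it down). Clearance of the pin: 1.5 mm each side in the slot, 1 mm each way along the slot in the socket.
- push_block: Orange push block with a black handle, beyond the rack and the box; leave it alone. Origin at the centre of its underside.
Mind the look-alikes: they are no part of the job. There is more than one size of the rack; the one meant has the size given above. There is more than one size of the pin_red; the job needs the smaller.

How it is judged:
By the outcome, as a careful person would: the job done as asked, in the order asked, and still so for the second after the job is handed in, with the robot touching nothing.
It also fails if it takes over 61 s, if anything falls off the work surface, if the arm or the gripper's body presses on something with over 40 N, if the wrist force passes 120 N, or if a joint passes its speed limit or range.

## Working session

There is one attempt and no reset: what is moved stays moved. The work goes in short steps, Python scripts to look and compute and a shell command to move; the robot and the scene stay as the last step left them, time stands still between calls to the robot, and variables do not carry over. Pictures are saved under pics/ and viewed, at most 10 in all, crops included, and the job is handed in when it is done.

```bash
mkdir -p pics; ls; python3 - <<'E'
from rig import readout, vision
import cv2,numpy as np
ims=[]
for n in("top","side"):
    c=vision.camera(n); np.savez(n+"0.npz",**c); ims.append(c["frame"])
    for q in("pin_red","rack","index_box","slot_mid","slot_end","pin_red_head"):
        print(n,q,[(np.round(d["pixel"],1).tolist(),round(d["p"],2)) for d in vision.landmark_of(n,q)][:4])
    cv2.imwrite(f"pics/{n}0.png",c["frame"][:,:,::-1])
print(readout.state())
E
```

```text
pics
top pin_red [([156.5, 159.5], 0.93), ([196.8, 151.1], 0.75)]
top rack [([199.1, 175.1], 0.75), ([290.0, 215.3], 0.68)]
top index_box [([173.5, 389.3], 0.82)]
top slot_mid [([169.0, 399.3], 0.84)]
top slot_end [([156.2, 372.9], 0.83)]
top pin_red_head [([150.2, 151.4], 0.92), ([196.5, 136.8], 0.54)]
side pin_red [([286.1, 187.5], 0.94), ([253.0, 165.9], 0.93)]
side rack [([271.9, 211.5], 0.67)]
side index_box [([156.1, 316.7], 0.61)]
side slot_mid [([147.7, 324.0], 0.59)]
side slot_end [([148.9, 302.3], 0.91)]
side pin_red_head [([231.6, 160.9], 0.93), ([270.0, 183.2], 0.68)]
{'t': 0.7, 'joint_positions': array([-1.19800508e+00,  2.59963475e-01, -1.38082920e-01,  1.17270570e+00,
        2.34524807e-05,  1.57080581e+00]), 'qd': array([ 5.25184390e-05,  6.65666776e-04,  1.76357744e-03, -6.84500781e-04,
        5.28398177e-04, -6.91155177e-05]), 'joint_efforts': array([-5.16485234e-04, -4.05481052e+01,  2.54184473e+01,  9.14844950e-04,
        9.93240178e-05, -8.86489005e-06]), 'eef_pos': array([ 191.21944053, -488.9343492 ,  231.32996421]), 'ee_rot': array([3.08714010e+00, 5.82172297e-01, 4.90771058e-05]), 'contact_force': array([-0.43905508, -0.91232409, -0.07502519]), 'torque': array([-0.00207353, -0.02381615, -0.03174427]), 'gripper_force': 0.0, 'grip_width': 85.31513434052474}
```

View pics/top0.png

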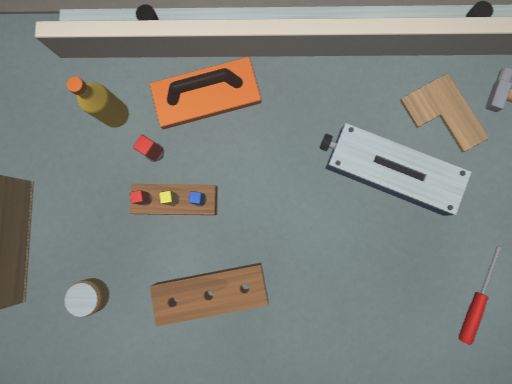

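View pics/side0.png

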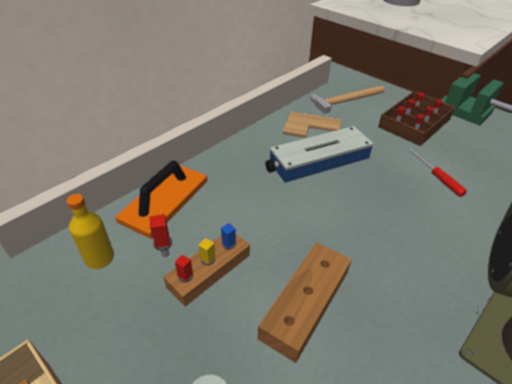

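The top view shows two racks: one at (199,173) holding three pins, and a larger empty one at (294,210). There are two red pins: one in the rack at (197,139), and a larger one standing free at (147,147). The box is at (169,399), with its knob at (142,328). I expect the job is the rack pin at (197,139), and I'll check that by size.

```bash
cat > h.py <<'E'
import numpy as np,cv2
def world(c):
    R=cv2.Rodrigues(np.asarray(c["rvec"],float))[0];K=np.asarray(c["mtx"]);Z=c["range_z"].astype(float)
    v,u=np.mgrid[:Z.shape[0],:Z.shape[1]]
    P=np.stack([(u-K[0,2])/K[0,0]*Z,(v-K[1,2])/K[1,1]*Z,Z],-1)
    W=(P-np.asarray(c["tvec"]).ravel())@R
    W[Z==0]=np.nan
    return W
def rect(xy):
    (c,s,a)=cv2.minAreaRect(xy.astype(np.float32)); return np.round(c,1),np.round(s,1),round(a,1)
E
python3 - <<'E'
from h import *
c=dict(np.load("top0.npz")); W=world(c); f=c["frame"]; hsv=cv2.cvtColor(f,cv2.COLOR_RGB2HSV)
z=W[...,2]
def rep(name,m):
    print(name,m.sum(),rect(W[m][:,:2]),'med',np.round(np.nanmedian(W[m],0),1))
v,u=np.mgrid[:384,:512]
box=lambda r0,r1,c0,c1:(v>=r0)&(v<r1)&(u>=c0)&(u<c1)&np.isfinite(z)
b=box(185,212,125,152)&(hsv[...,1]>170)&((hsv[...,0]<6)|(hsv[...,0]>174))
print('z pct rack red',np.percentile(z[b],[5,25,50,75,95]))
rep('rackred',b&(z>76))
b2=box(125,165,125,168)&(hsv[...,1]>170)&((hsv[...,0]<6)|(hsv[...,0]>174)); print(np.percentile(z[b2],[5,50,95]));rep('freered',b2&(z>np.percentile(z[b2],95)-6))
for n,bx,col in(('yellow',(185,212,155,180),0),('blue',(185,212,185,210),0)):
    m=box(*bx)&(z>76)&(hsv[...,1]>150);print(n,np.percentile(z[m],[5,50,95]));rep(n,m&(z>76))
r=box(170,225,115,230)&(abs(z-36)<6);rep('rack',r)
r=box(255,335,140,280)&(z>20);rep('rack2',r);print(np.median(z[r]))
bb=box(115,225,315,480)&(abs(z-50)<5);rep('box',bb);
sl=box(140,190,365,435)&(hsv[...,2]<70);print(np.percentile(z[sl],[5,50,95]));rep('slot',sl)
kn=box(125,160,315,337)&(hsv[...,2]<70);rep('knob',kn)
big=lambda a,s:cv2.resize(a,None,fx=s,fy=s,interpolation=cv2.INTER_CUBIC)
s=np.hstack([big(f[125:225,115:225],3.6),big(f[115:215,320:430],3.6)])
cv2.imwrite("pics/crop1.png",s[:,:,::-1])
from rig import vision
print(c["mtx"],(-cv2.Rodrigues(c["rvec"])[0].T@c["tvec"].reshape(3)))
E
```

```text
Traceback (most recent call last):
IndexError: index -1 is out of bounds for axis 0 with size 0
```

```bash
python3 - <<'E'
from h import *
c=dict(np.load("top0.npz")); W=world(c); hsv=cv2.cvtColor(c["frame"],cv2.COLOR_RGB2HSV)
print((c["range_z"]==0).mean(), hsv[190:204:3,130:148:3].tolist()); print(np.round(W[190:204:3,130:148:3,2]))
print(np.round(W[170:230:10,120:230:15,2]));print(np.round(W[150:190:6,360:430:8,2]))
print(-cv2.Rodrigues(c["rvec"])[0].T@c["tvec"].reshape(3),c["mtx"])
big=lambda a,s:cv2.resize(a,None,fx=s,fy=s,interpolation=cv2.INTER_CUBIC)
f=c["frame"];s=np.hstack([big(f[125:225,115:225],3.6),big(f[115:215,320:430],3.6)])
cv2.imwrite("pics/crop1.png",s[:,:,::-1])
E
```

```text
0.0040740966796875 [[[21, 25, 132], [14, 112, 155], [14, 108, 144], [4, 152, 169], [12, 118, 134], [13, 113, 154]], [[2, 136, 178], [1, 160, 217], [1, 158, 220], [1, 156, 220], [2, 114, 76], [2, 119, 77]], [[3, 101, 170], [1, 160, 218], [1, 157, 219], [2, 155, 220], [2, 141, 107], [3, 112, 80]], [[8, 72, 141], [2, 159, 220], [1, 156, 220], [1, 155, 220], [1, 153, 142], [2, 109, 82]], [[15, 80, 146], [1, 162, 200], [2, 150, 126], [2, 126, 91], [2, 121, 84], [2, 120, 83]]]
[[-1. 34. 37. 86. 34. 35.]
 [-1. 85. 86. 87. 81. 66.]
 [ 1. 85. 87. 87. 84. 68.]
 [ 1. 86. 90. 83. 85. 70.]
 [ 3. 85. 84. 79. 72. 65.]]
[[ 0. -1.  0. -1. -1. -0. -1.  1.]
 [-0. -0. -1. -1.  0. -1.  1. -1.]
 [ 3. 36. 37. 36. 35. 35. 37. -1.]
 [-3. 87. 41. 86. 37. 85. 34.  0.]
 [-0. 36. 36. 35. 34. 34. 36. -1.]
 [ 1.  0.  1.  0.  0. -1. -1.  0.]]
[[49. 47. 49. 51. 52. 50. 50. 48.  0.]
 [51. 51. 42. 50. 49. 50. 49. 49. 49.]
 [50. 51. 44. 40. 41. 49. 50. 51. 50.]
 [51. 50. 48. 52. 45. 40. 41. 52. 48.]
 [48. 49. 48. 49. 51. 50. 40. 40. 44.]
 [18. 45. 50. 49. 50. 52. 49. 49. 45.]
 [-1. -3. 20. 49. 50. 49. 50. 49. 50.]]
[480.30893881  90.25846066 759.64115492] [[365.2886039    0.         260.08715115]
 [  0.         365.2886039  188.56048726]
 [  0.           0.           1.        ]]
```

View pics/crop1.png

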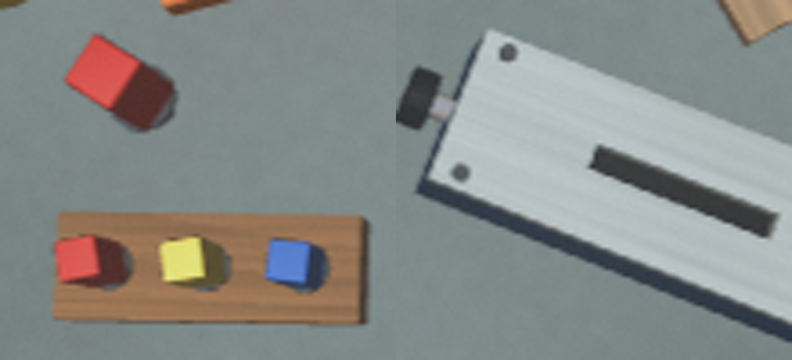

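The crop confirms it. The rack pin at (197,139) has its head top at z≈86 (36−28+78), so it's the specified small pin. The free-standing one is bigger. Next I'll measure accurately on known planes.

```bash
cat >> h.py <<'E'
def plane(c,uv,z):
    R=cv2.Rodrigues(np.asarray(c["rvec"],float))[0];C=-R.T@np.asarray(c["tvec"]).ravel()
    uv=np.asarray(uv,float).reshape(-1,2)
    d=np.c_[uv,np.ones(len(uv))]@np.linalg.inv(c["mtx"]).T@R
    return C+d*((z-C[2])/d[:,2])[:,None]
def blob(m,seed):
    n,l=cv2.connectedComponents(m.astype(np.uint8));return l==l[seed]
def fit(c,m,z):
    v,u=np.nonzero(m);P=plane(c,np.c_[u,v],z)[:,:2];cc=P.mean(0)
    w,V=np.linalg.eigh(np.cov(P.T));r=rect(P)
    return np.round(cc,1),np.round(np.sqrt(12*w),1),round(float(np.arctan2(V[1,1],V[0,1])),3),r
E
python3 - <<'E'
from h import *
c=dict(np.load("top0.npz")); W=world(c); f=c["frame"]; hsv=cv2.cvtColor(f,cv2.COLOR_RGB2HSV);z=np.nan_to_num(W[...,2],nan=-9)
H,S,V=cv2.split(hsv);v,u=np.mgrid[:384,:512]
red=(S>130)&((H<7)|(H>173))&(V>165)&(v>180)&(v<215)
print('red',fit(c,blob(red,(197,137)),86))
yel=(S>100)&(abs(H.astype(int)-27)<8)&(V>165)&(v>180)&(v<215)
print('yel',fit(c,blob(yel,(197,166)),86))
blu=(S>130)&(abs(H.astype(int)-112)<15)&(V>150)&(v>180)&(v<215);print('blu',blu.sum(),fit(c,blu,86))
rk=(z>25)&(v>170)&(v<225)&(u>115)&(u<230);print('rack',rect(plane(c,np.c_[u[rk],v[rk]],36)[:,:2]))
rk=(z>20)&(v>250)&(v<335)&(u>140)&(u<280);print('rack2',rect(plane(c,np.c_[u[rk],v[rk]],36)[:,:2]))
al=(z>42)&(z<58)&(V>120)&(S<60)&(v>115)&(v<225)&(u>315)&(u<480)
al=blob(al,(150,360));al=cv2.morphologyEx(al.astype(np.uint8),cv2.MORPH_CLOSE,np.ones((15,15)))>0
print('cover',fit(c,al,50))
sl=blob((V<90)&(v>140)&(v<195)&(u>360)&(u<440),(169,399));print('slot',sl.sum(),fit(c,sl,50))
kn=(V<70)&(v>125)&(v<160)&(u>315)&(u<334);print('knob',fit(c,kn,25)[0])
s=dict(np.load("side0.npz"))
# side check: slot & red head
hs=cv2.cvtColor(s["frame"],cv2.COLOR_RGB2HSV);H,S,V=cv2.split(hs)
sl=blob((V<110)&(v>135)&(v<156)&(u>300)&(u<345),(146,323));print('side slot',sl.sum(),fit(s,sl,50))
r=blob((S>130)&((H<7)|(H>173)),(268,183))
Ws=world(s);m=r&(Ws[...,2]>82);print('side red',m.sum(),fit(s,m,86)); print(np.round(plane(s,[[184,256]],86)))
E
```

```text
red (array([535.6, 337.7]), array([20.2, 20.7]), 3.076, (array([535.7, 337.7]), array([20.7, 20.1]), 10.5))
yel (array([535. , 283.1]), array([20.9, 21.7]), 1.433, (array([534.9, 283.2]), array([21. , 21.5]), 8.8))
blu 115 (array([534.3, 227.4]), array([19.4, 20.6]), 2.692, (array([534.3, 227.4]), array([19.3, 20.3]), 83.2))
rack (array([534.5, 281.1]), array([ 60., 172.]), 0.1)
rack2 (array([349. , 205.9]), array([ 80.2, 221.5]), 11.0)
cover (array([ 594.6, -166.3]), array([ 90.7, 260.4]), 1.184, (array([ 595.4, -165. ]), array([260.4,  90.6]), 67.9))
slot 338 (array([ 595., -164.]), array([ 12.7, 101.5]), 1.185, (array([ 595.1, -163.7]), array([100.8,  12.6]), 67.9))
knob [652.6 -26.2]
side slot 79 (array([ 594.1, -163.8]), array([ 9.5, 97.2]), 1.191, (array([ 594. , -164.5]), array([96.1,  9.3]), 68.1))
side red 134 (array([531.8, 339.4]), array([22.2, 23.6]), 2.527, (array([531.7, 339.3]), array([22.3, 23.2]), 9.6))
[[540. 330.  86.]]
```

```bash
cat >> h.py <<'E'
def rows(x,y,z,ang):
    "shift in tool axes to world TCP x,y,z, pointing down with tool y along world angle ang (mod pi)"
    from rig import readout
    from scipy.spatial.transform import Rotation as Ro
    s=readout.state();R=Ro.from_rotvec(s["ee_rot"]);M=R.as_matrix()
    best=None
    for k in(-1,0,1):
        a=ang+k*np.pi;ty=np.array([np.cos(a),np.sin(a),0]);tz=np.array([0,0,-1.]);T=np.c_[np.cross(ty,tz),ty,tz]
        r=Ro.from_matrix(M.T@T).as_rotvec()
        if best is None or np.linalg.norm(r)<np.linalg.norm(best):best=r
    print("t",round(s["t"],2),"pos",np.round(s["eef_pos"],1),"shift",np.round(M.T@(np.array([x,y,z])-s["eef_pos"]),1),"rot",np.round(best,3),"F",np.round(s["contact_force"],1),"w",round(s["grip_width"],1),"j",np.round(s["joint_positions"],2))
E
python3 -c "
from h import rows
rows(400,-50,200,.175);rows(535.2,337.5,200,.175)"
```

```text
t 0.7 pos [ 191.2 -488.9  231.3] shift [ 354.3 -332.7   31.3] rot [ 0.     0.    -1.373] F [-0.4 -0.9 -0.1] w 85.3 j [-1.2   0.26 -0.14  1.17  0.    1.57]
t 0.7 pos [ 191.2 -488.9  231.3] shift [ 621.3 -644.4   31.3] rot [ 0.     0.    -1.373] F [-0.4 -0.9 -0.1] w 85.3 j [-1.2   0.26 -0.14  1.17  0.    1.57]
```

The manual's scale: shifts go in shares of 800 mm and turns go in shares of 4 rad. Converting my numbers, 354 mm / 800 = 0.4425, -333 mm / 800 = -0.4163, -0.7 rad / 4 = -0.175.

```bash
python3 -m inch '[[[0.4425,-0.4163,0.0388],[0,0,-0.175]],[[0.4425,-0.4163,0.0388],[0,0,-0.175]],[[0.4425,-0.4163,0.0388],[0,0,-0.175]],[[0.4425,-0.4163,0.0388],[0,0,-0.175]],[[0.4425,-0.4163,0.0388],[0,0,-0.175]],[[0.4425,-0.4163,0.0388],[0,0,-0.175]],[[0.4425,-0.4163,0.0388],[0,0,-0.175]],[[0.4425,-0.4163,0.0388],[0,0,-0.175]]]' 60
python3 -c "
from h import rows
rows(535.2,337.5,140,.175)"
```

```text
t: 1.7
eef_pos: [400.4, -47.7, 200.5]
ee_rot: [2.699, 1.607, 0.002]
contact_force: [0.7, -1.2, 0.4]
grip_width: 59.9
gripper_force: 0.0
t 1.7 pos [400.4 -47.7 200.5] shift [402.8 -65.1  60.6] rot [ 0.001 -0.    -0.672] F [ 0.7 -1.2  0.4] w 59.9 j [-0.12  0.07 -0.46  1.04 -0.    1.95]
```

In the tool's units: 403 mm / 800 = 0.5038, -65 mm / 800 = -0.0813, -0.673 rad / 4 = -0.1683.

```bash
python3 -m inch '[[[0.5038,-0.0813,0.0375],[0,0,-0.1683]],[[0.5038,-0.0813,0.0375],[0,0,-0.1683]],[[0.5038,-0.0813,0.0375],[0,0,-0.1683]],[[0.5038,-0.0813,0.0375],[0,0,-0.1683]],[[0.5038,-0.0813,0.0375],[0,0,-0.1683]],[[0.5038,-0.0813,0.075],[0,0,-0.1683]],[[0.5038,-0.0813,0.075],[0,0,-0.1683]],[[0.5038,-0.0813,0.075],[0,0,-0.1683]],[[0.5038,-0.0813,0.075],[0,0,-0.1683]]]'
python3 -c "
from h import rows
rows(535.2,337.5,46,.175)"
```

```text
t: 2.82
eef_pos: [534.6, 334.8, 140.1]
ee_rot: [-2.019, -2.407, 0.002]
contact_force: [-0.3, 0.8, 0.2]
grip_width: 60.0
gripper_force: 0.0
t 2.83 pos [534.6 334.8 140.1] shift [ 2.7  1.1 94.1] rot [-0.001  0.001  0.   ] F [-0.3  0.8  0.2] w 60.0 j [ 0.56  0.49 -0.03  1.06 -0.    1.96]
```

```bash
python3 -m inch '[[[0.0031,0.0013,0.05],[0,0,0]],[[0.0031,0.0013,0.0813],[0,0,0]],[[0.0031,0.0013,0.1],[0,0,0]],[[0.0031,0.0013,0.1175],[0,0,0]],[[0.0031,0.0013,0.1175],[0,0,0]]]'
python3 -c "
from h import rows
rows(535.2,337.5,46,.175)"
```

```text
t: 3.45
eef_pos: [535.2, 337.2, 45.9]
ee_rot: [-2.019, -2.406, 0.002]
contact_force: [0.7, -0.1, 1.0]
grip_width: 59.7
gripper_force: 0.0
t 3.45 pos [535.2 337.2  45.9] shift [ 0.2  0.1 -0.1] rot [-0.001  0.    -0.   ] F [ 0.7 -0.1  1. ] w 59.7 j [ 0.56  0.57 -0.16  0.85 -0.    1.96]
```

```bash
python3 - <<'E'
from rig import vision
import cv2,numpy as np
b=lambda f,r:cv2.resize(f[r[0]:r[1],r[2]:r[3]],(390,390),interpolation=cv2.INTER_CUBIC)
t=vision.camera("top")["frame"];s=vision.camera("side")["frame"]
cv2.imwrite("pics/g1.png",np.hstack([b(t,(140,240,90,190)),b(s,(190,310,120,240))])[:,:,::-1])
E
```

```text
(no output)
```

View pics/g1.png

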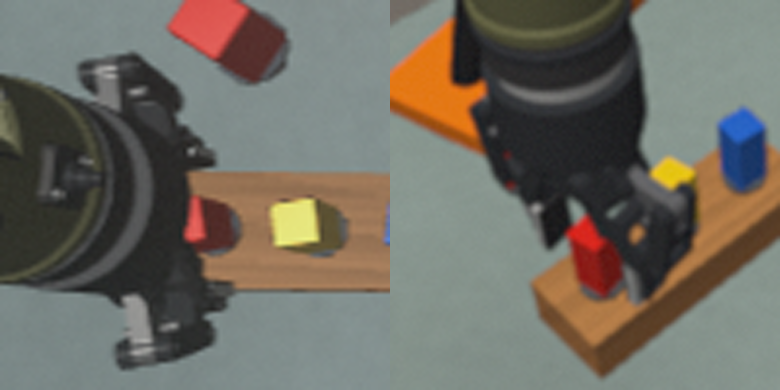

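The fingers straddle the red rack pin, at about (215,220) in the left crop, clear of yellow and of the free pin. Closing now.

```bash
python3 -m inch '[[[0,0,0],[0,0,0]],[[0,0,0],[0,0,0]],[[0,0,0],[0,0,0]],[[0,0,0],[0,0,0]],[[0,0,0],[0,0,0]],[[0,0,0],[0,0,0]]]' 10 60
python3 -c "
from h import rows
rows(535.2,337.5,46,.175)"
```

```text
t: 4.3
eef_pos: [536.1, 338.3, 47.0]
ee_rot: [2.019, 2.407, 0.002]
contact_force: [0.5, -0.7, 4.8]
grip_width: 21.4
gripper_force: 59.0
t 4.3 pos [536.1 338.3  47. ] shift [-0.6 -1.   1. ] rot [ 0.001 -0.001  0.   ] F [ 0.5 -0.7  4.8] w 21.4 j [ 0.56  0.56 -0.16  0.85  0.    1.96]
```

In the tool's units: -134 mm / 800 = -0.1675, -110 mm / 800 = -0.1375.

```bash
python3 -m inch '[[[0,0,-0.0063],[0,0,0]],[[0,0,-0.0188],[0,0,0]],[[0,0,-0.0375],[0,0,0]],[[0,0,-0.075],[0,0,0]],[[0,0,-0.1375],[0,0,0]],[[0,0,-0.1675],[0,0,0]],[[0,0,-0.1675],[0,0,0]]]'
python3 - <<'E'
from h import *
from rig import vision
rows(580,-100,140,1.184);rows(580,-100,140,-.387)
ims=[]
for n in("top","side"):
    c=vision.camera(n);np.savez(n+"1.npz",**c);ims.append(c["frame"])
f=ims[1];cv2.imwrite("pics/g2.png",cv2.resize(f[90:310,90:310],(600,600),interpolation=cv2.INTER_CUBIC)[:,:,::-1])
E
```

```text
t: 5.18
eef_pos: [536.9, 338.6, 183.6]
ee_rot: [2.018, 2.406, 0.008]
contact_force: [-0.3, -0.2, -1.8]
grip_width: 21.6
gripper_force: 59.2
t 5.17 pos [536.9 338.6 183.6] shift [-439.5  -34.1   42.6] rot [ 6.000e-03  1.000e-03 -1.009e+00] F [-0.3 -0.2 -1.8] w 21.6 j [ 0.56  0.47  0.05  1.15 -0.    1.96]
t 5.17 pos [536.9 338.6 183.6] shift [-439.5  -34.1   42.6] rot [ 0.004 -0.003  0.562] F [-0.3 -0.2 -1.8] w 21.6 j [ 0.56  0.47  0.05  1.15 -0.    1.96]
```

View pics/g2.png

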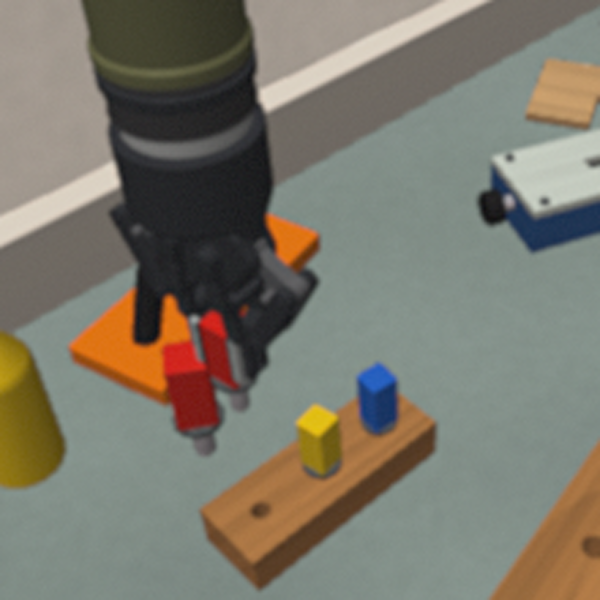

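The held pin is the red one at (225,360) in the crop, and its rack hole at (260,510) is now empty. The other red at (190,390) is the untouched free pin. Next I move above the slot's +y part.

```bash
python3 -c "
from h import rows
rows(611.2,-124.7,150,1.184)"
```

```text
t 5.28 pos [535.1 337.5 179.9] shift [-468.3   -5.4   30.1] rot [-1.000e-03 -0.000e+00 -1.009e+00] F [ 0.5  0.2 -1.3] w 21.4 j [ 0.56  0.47  0.05  1.15 -0.    1.96]
```

In the tool's units: -468 mm / 800 = -0.585, -455 mm / 800 = -0.5688, -1.009 rad / 4 = -0.2523.

```bash
python3 -m inch '[[[-0.05,-0.0013,0],[0,0,-0.025]],[[-0.1125,-0.0013,0],[0,0,-0.05]],[[-0.1813,-0.0025,0],[0,0,-0.0875]],[[-0.25,-0.0025,0],[0,0,-0.125]],[[-0.3188,-0.0038,0.0063],[0,0,-0.1625]],[[-0.3875,-0.005,0.0125],[0,0,-0.2]],[[-0.4563,-0.005,0.0188],[0,0,-0.2375]],[[-0.5188,-0.0063,0.025],[0,0,-0.2523]],[[-0.5688,-0.0063,0.0313],[0,0,-0.2523]],[[-0.585,-0.0063,0.0375],[0,0,-0.2523]]]'
python3 -c "
from h import rows
rows(611.2,-124.7,105,1.184)"
```

```text
t: 6.52
eef_pos: [610.8, -126.0, 147.9]
ee_rot: [-0.608, -3.078, 0.0]
contact_force: [0.6, 0.3, -1.1]
grip_width: 21.8
gripper_force: 59.1
t 6.53 pos [ 610.8 -126.   147.9] shift [ 0.   1.4 42.9] rot [-0.001 -0.004 -0.003] F [ 0.6  0.3 -1.1] w 21.8 j [-0.2   0.47 -0.03  1.07 -0.    0.19]
```

In the tool's units: 43 mm / 800 = 0.0538, 30 mm / 800 = 0.0375.

```bash
python3 -m inch '[[[0,0,0.0188],[0,0,0]],[[0,0,0.0375],[0,0,0]],[[0,0,0.0538],[0,0,0]],[[0,0,0.0538],[0,0,0]],[[0,0,0.0538],[0,0,0]]]'
python3 - <<'E'
from h import *
from rig import vision
ims=[]
for n in("top","side"):
    c=vision.camera(n);np.savez(n+"2.npz",**c)
    for q in("pin_red","pin_red_head","slot_mid","slot_end"):
        print(n,q,[(np.round(d["pixel"],1).tolist(),round(d["p"],2)) for d in vision.landmark_of(n,q)][:3])
    f=c["frame"];r=(100,220,300,460) if n=="top" else (70,190,250,410)
    ims.append(cv2.resize(f[r[0]:r[1],r[2]:r[3]],(640,300) if 0 else (400,300),interpolation=cv2.INTER_CUBIC))
    P=np.array([[611.2,-124.7,66],[595,-164.5,50],[614.6,-116.4,50.]])
    print(np.round(cv2.projectPoints(P,c["rvec"],c["tvec"],c["mtx"],None)[0][:,0],1).tolist())
cv2.imwrite("pics/h1.png",np.hstack(ims)[:,:,::-1])
rows(611.2,-124.7,105,1.184)
E
```

```text
t: 7.15
eef_pos: [612.4, -123.4, 107.6]
ee_rot: [0.602, 3.083, 0.0]
contact_force: [1.0, 0.2, -0.1]
grip_width: 21.6
gripper_force: 59.1
top pin_red [([157.4, 160.3], 0.89)]
top pin_red_head [([147.6, 146.4], 0.7), ([147.9, 388.1], 0.58), ([167.1, 399.5], 0.55)]
top slot_mid [([165.9, 400.4], 0.75)]
top slot_end [([154.5, 371.8], 0.92)]
[[381.0, 158.2], [399.3, 168.0], [374.2, 158.1]]
side pin_red [([256.5, 164.9], 0.98), ([144.3, 309.7], 0.69)]
side pin_red_head [([228.8, 161.8], 0.77), ([126.1, 312.5], 0.63), ([142.9, 310.4], 0.4)]
side slot_mid [([146.5, 322.1], 0.92)]
side slot_end [([146.9, 303.9], 0.64)]
[[307.8, 144.0], [321.4, 145.2], [304.1, 149.9]]
t 7.65 pos [ 612.2 -123.9  107.4] shift [ 0.6 -1.1  2.4] rot [ 0.  0. -0.] F [-0.   0.4 -1.5] w 21.4 j [-0.2   0.5  -0.1   0.97  0.    0.19]
```

View pics/h1.png

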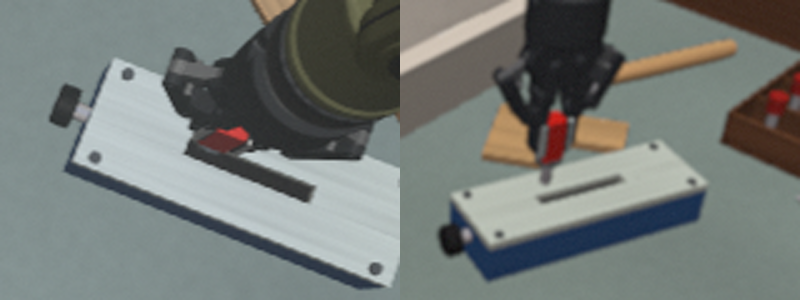

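```bash
python3 - <<'E'
from h import *
for n in("top","side"):
    c=dict(np.load(n+"2.npz"))
    P=np.array([[612.2,-123.9,z] for z in(68,82,96,100,123,146)])
    print(n,np.round(cv2.projectPoints(P,c["rvec"],c["tvec"],c["mtx"],None)[0][:,0],1).tolist())
    if n=="side":
        c=dict(np.load(n+"2.npz"));f=c["frame"];hs=cv2.cvtColor(f,cv2.COLOR_RGB2HSV);H,S,V=cv2.split(hs)
        v,u=np.mgrid[:384,:512]
        m=(S>130)&((H<7)|(H>173))&(v>100)&(v<160)&(u>290)&(u<330)
        for r in range(108,140,3):
            k=np.nonzero(m[r])[0]
            print(r,k.min() if len(k) else None,k.max() if len(k) else None)
        cv2.imwrite("pics/h2.png",cv2.resize(f[105:160,285:345],(660,600),interpolation=cv2.INTER_CUBIC)[:,:,::-1])
E
```

```text
top [[380.9, 157.5], [383.2, 156.1], [385.6, 154.7], [386.3, 154.2], [390.5, 151.6], [395.0, 148.9]]
side [[307.3, 143.3], [307.9, 138.8], [308.5, 134.2], [308.7, 132.9], [309.6, 125.1], [310.7, 117.0]]
108 None None
111 None None
114 None None
117 309 316
120 309 316
123 310 316
126 309 315
129 309 315
132 308 313
135 None None
138 None None
```

View pics/h2.png

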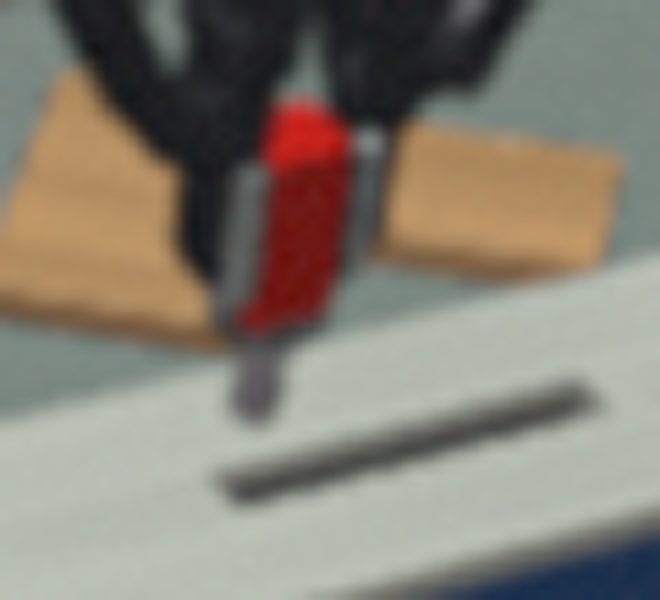

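The tip is at about (308,143) and the slot end at about (305,149.5). Both sit about 1 px right of my prediction, so they agree with each other. Descending into the slot gently.

In the tool's units: 21 mm / 800 = 0.0263, -1.1 mm / 800 = -0.0014.

```bash
python3 -m inch '[[[0.0008,-0.0014,0.0075],[0,0,0]],[[0.0008,-0.0014,0.015],[0,0,0]],[[0.0008,-0.0014,0.0188],[0,0,0]],[[0.0008,-0.0014,0.0213],[0,0,0]],[[0.0008,-0.0014,0.0225],[0,0,0]],[[0.0008,-0.0014,0.0238],[0,0,0]],[[0.0008,-0.0014,0.025],[0,0,0]],[[0.0008,-0.0014,0.0263],[0,0,0]]]'
python3 -c "
from h import rows
rows(611.2,-124.7,81,1.184)"
```

```text
t: 8.65
eef_pos: [611.2, -124.7, 86.3]
ee_rot: [0.604, 3.083, 0.0]
contact_force: [-0.3, 0.3, -0.1]
grip_width: 21.2
gripper_force: 59.1
t 8.65 pos [ 611.2 -124.7   86.3] shift [-0.  -0.   5.3] rot [ 0.  0. -0.] F [-0.3  0.3 -0.1] w 21.2 j [-0.2   0.51 -0.13  0.92  0.    0.19]
```

In the tool's units: 4 mm / 800 = 0.005, 3 mm / 800 = 0.0038.

```bash
python3 -m inch '[[[0,0,0.0013],[0,0,0]],[[0,0,0.0025],[0,0,0]],[[0,0,0.0038],[0,0,0]],[[0,0,0.005],[0,0,0]],[[0,0,0.005],[0,0,0]]]'
python3 -c "
from h import rows
rows(611.2,-124.7,81,1.184)"
```

```text
t: 9.28
eef_pos: [611.0, -124.6, 82.1]
ee_rot: [-0.604, -3.083, -0.0]
contact_force: [0.2, -0.0, -0.9]
grip_width: 21.5
gripper_force: 59.1
t 9.28 pos [ 611.  -124.6   82.1] shift [-0.2  0.   1.1] rot [-0. -0. -0.] F [ 0.2 -0.  -0.9] w 21.5 j [-0.2   0.52 -0.14  0.91  0.    0.19]
```

In the tool's units: 1 mm / 800 = 0.0013, 0.5 mm / 800 = 0.0006.

```bash
python3 -m inch '[[[0,0,0.0006],[0,0,0]],[[0,0,0.0013],[0,0,0]],[[0,0,0.0013],[0,0,0]]]'; python3 -m inch '[[[0,0,0.0006],[0,0,0]],[[0,0,0.0006],[0,0,0]]]'
```

```text
t: 9.65
eef_pos: [611.1, -124.6, 81.3]
ee_rot: [-0.604, -3.083, -0.0]
contact_force: [-0.2, -0.3, -0.6]
grip_width: 21.4
gripper_force: 59.1
t: 9.9
eef_pos: [611.2, -124.7, 81.0]
ee_rot: [0.604, 3.083, 0.0]
contact_force: [-0.5, 0.0, 0.5]
grip_width: 21.6
gripper_force: 59.3
```

In the tool's units: 0.5 mm / 800 = 0.0006.

```bash
python3 -m inch '[[[0,0,0.0006],[0,0,0]],[[0,0,0.0006],[0,0,0]]]'; python3 -m inch '[[[0,0,0.0006],[0,0,0]],[[0,0,0.0006],[0,0,0]]]'; python3 -m inch '[[[0,0,0.0006],[0,0,0]],[[0,0,0.0006],[0,0,0]]]'
```

```text
t: 10.15
eef_pos: [611.3, -124.7, 81.0]
ee_rot: [0.604, 3.082, -0.0]
contact_force: [-2.5, 0.0, 5.3]
grip_width: 21.4
gripper_force: 59.8
t: 10.4
eef_pos: [611.3, -124.7, 80.9]
ee_rot: [0.604, 3.082, -0.0]
contact_force: [-2.8, 0.1, 8.7]
grip_width: 21.2
gripper_force: 60.3
t: 10.65
eef_pos: [611.3, -124.7, 80.9]
ee_rot: [0.604, 3.082, -0.0]
contact_force: [-3.1, 0.8, 10.5]
grip_width: 21.4
gripper_force: 60.7
```

In the tool's units: -0.7 mm / 800 = -0.0009.

```bash
cat > chk.py <<'E'
from rig import readout;import numpy as np,sys
s=readout.state();p=s["eef_pos"];f=s["contact_force"];u=np.array([.377,.926]);n=np.array([.926,-.377])
d=p[:2]-[595,-164.5]
print("t%.1f along %.1f across %.1f z %.1f | F along %.1f across %.1f z %.1f"%(s["t"],d@u,d@n,p[2],f[:2]@u,f[:2]@n,f[2]))
sys.exit(int(p[2]<80.3 or abs(f[:2]@u)>8 or f[2]>12 or f[2]<0.8 ))
E
python3 -m inch '[[[0,0,-0.0009],[0,0,0]],[[0,0,-0.0009],[0,0,0]]]' >/dev/null; python3 chk.py
python3 -m inch '[[[0,-0.0013,0],[0,0,0]],[[0,-0.0025,0],[0,0,0]],[[0,-0.0038,0],[0,0,0]]]' >/dev/null; python3 chk.py && python3 -m inch '[[[0,-0.0013,0],[0,0,0]],[[0,-0.0025,0],[0,0,0]],[[0,-0.0038,0],[0,0,0]]]'>/dev/null; python3 chk.py
```

```text
t10.9 along 43.0 across 0.1 z 81.0 | F along 0.1 across -1.8 z 7.0
t11.3 along 42.0 across 0.3 z 80.9 | F along 3.9 across -0.9 z 4.5
t11.7 along 38.7 across 1.0 z 81.0 | F along 3.4 across -0.7 z 6.1
```

In the tool's units: -3 mm / 800 = -0.0038, -2 mm / 800 = -0.0025.

```bash
python3 -m inch '[[[0,-0.0013,0],[0,0,0]],[[0,-0.0025,0],[0,0,0]],[[0,-0.0038,0],[0,0,0]]]' >/dev/null; python3 chk.py && python3 -m inch '[[[0,-0.0013,0],[0,0,0]],[[0,-0.0025,0],[0,0,0]],[[0,-0.0038,0],[0,0,0]]]'>/dev/null && python3 chk.py && python3 -m inch '[[[0,-0.0013,0],[0,0,0]],[[0,-0.0025,0],[0,0,0]],[[0,-0.0038,0],[0,0,0]]]'>/dev/null && python3 chk.py && python3 -m inch '[[[0,-0.0013,0],[0,0,0]],[[0,-0.0025,0],[0,0,0]],[[0,-0.0038,0],[0,0,0]]]'>/dev/null && python3 chk.py && python3 -m inch '[[[0,-0.0013,0],[0,0,0]],[[0,-0.0025,0],[0,0,0]],[[0,-0.0038,0],[0,0,0]]]'>/dev/null && python3 chk.py
```

```text
t12.0 along 35.6 across 1.2 z 81.0 | F along 3.5 across -0.9 z 5.5
t12.4 along 32.5 across 1.3 z 81.0 | F along 3.8 across 0.6 z 5.0
t12.8 along 29.5 across 1.3 z 81.0 | F along 5.0 across 0.1 z 4.0
t13.2 along 26.5 across 1.3 z 81.0 | F along 4.0 across -0.4 z 6.1
t13.5 along 23.3 across 1.2 z 80.9 | F along 3.7 across 0.2 z 5.5
```

In the tool's units: -3 mm / 800 = -0.0038, -2 mm / 800 = -0.0025.

```bash
python3 -m inch '[[[0,-0.0013,0],[0,0,0]],[[0,-0.0025,0],[0,0,0]],[[0,-0.0038,0],[0,0,0]]]' >/dev/null; python3 chk.py && python3 -m inch '[[[0,-0.0013,0],[0,0,0]],[[0,-0.0025,0],[0,0,0]],[[0,-0.0038,0],[0,0,0]]]'>/dev/null && python3 chk.py && python3 -m inch '[[[0,-0.0013,0],[0,0,0]],[[0,-0.0025,0],[0,0,0]],[[0,-0.0038,0],[0,0,0]]]'>/dev/null && python3 chk.py && python3 -m inch '[[[0,-0.0013,0],[0,0,0]],[[0,-0.0025,0],[0,0,0]],[[0,-0.0038,0],[0,0,0]]]'>/dev/null && python3 chk.py && python3 -m inch '[[[0,-0.0013,0],[0,0,0]],[[0,-0.0025,0],[0,0,0]],[[0,-0.0038,0],[0,0,0]]]'>/dev/null && python3 chk.py && python3 -m inch '[[[0,-0.0013,0],[0,0,0]],[[0,-0.0025,0],[0,0,0]],[[0,-0.0038,0],[0,0,0]]]'>/dev/null && python3 chk.py
```

```text
t13.9 along 17.9 across -0.8 z 79.2 | F along 0.5 across -1.0 z -1.1
```

It dropped near +18 to +19 mm. I'll let it settle, then push down gently.

In the tool's units: 1 mm / 800 = 0.0013.

```bash
python3 -m inch '[[[0,0,0],[0,0,0]],[[0,0,0],[0,0,0]]]' >/dev/null; python3 chk.py; python3 -m inch '[[[0,0,0.0013],[0,0,0]],[[0,0,0.0013],[0,0,0]]]' >/dev/null; python3 chk.py;  python3 -m inch '[[[0,0,0.0013],[0,0,0]],[[0,0,0.0013],[0,0,0]]]' >/dev/null; python3 chk.py
```

```text
t14.2 along 18.2 across -1.1 z 79.0 | F along -0.2 across -0.0 z -0.4
t14.4 along 18.7 across -0.4 z 78.7 | F along -0.5 across 0.1 z -0.9
t14.7 along 18.7 across -0.1 z 78.1 | F along -1.5 across -0.0 z 0.9
```

In the tool's units: 1 mm / 800 = 0.0013.

```bash
python3 -m inch '[[[0,0,0.0013],[0,0,0]],[[0,0,0.0013],[0,0,0]]]' >/dev/null; python3 chk.py; python3 -m inch '[[[0,0,0.0013],[0,0,0]],[[0,0,0.0013],[0,0,0]]]' >/dev/null; python3 chk.py
```

```text
t14.9 along 18.4 across 0.2 z 77.0 | F along -3.1 across 1.0 z 0.0
t15.2 along 18.4 across 0.2 z 76.0 | F along -4.7 across 0.1 z 0.3
```

In the tool's units: -0.7 mm / 800 = -0.0009.

```bash
python3 -m inch '[[[0,-0.0009,0],[0,0,0]],[[0,-0.0009,0],[0,0,0]]]' >/dev/null; python3 chk.py; python3 -m inch '[[[0,0,0.0013],[0,0,0]],[[0,0,0.0025],[0,0,0]],[[0,0,0.0025],[0,0,0]]]' >/dev/null; python3 chk.py
```

```text
t15.4 along 18.3 across 0.1 z 76.0 | F along -2.7 across 0.3 z -0.4
t15.8 along 18.2 across -0.0 z 74.0 | F along -3.5 across 0.6 z 0.7
```

In the tool's units: -0.8 mm / 800 = -0.001.

```bash
python3 -m inch '[[[0,-0.001,0],[0,0,0]],[[0,-0.001,0],[0,0,0]]]' >/dev/null; python3 chk.py; python3 -m inch '[[[0,0,0.0013],[0,0,0]],[[0,0,0.0025],[0,0,0]],[[0,0,0.0038],[0,0,0]],[[0,0,0.0038],[0,0,0]]]' >/dev/null; python3 chk.py
```

```text
t16.0 along 18.0 across -0.0 z 73.9 | F along -1.6 across 0.6 z -0.9
t16.5 along 17.8 across -0.4 z 70.7 | F along 1.0 across 0.5 z -0.6
```

In the tool's units: 5 mm / 800 = 0.0063, 4 mm / 800 = 0.005.

```bash
python3 -m inch '[[[0,0,0.0013],[0,0,0]],[[0,0,0.0025],[0,0,0]],[[0,0,0.0038],[0,0,0]],[[0,0,0.005],[0,0,0]],[[0,0,0.0063],[0,0,0]],[[0,0,0.0063],[0,0,0]]]' >/dev/null; python3 chk.py; python3 -m inch '[[[0,0,0.0013],[0,0,0]],[[0,0,0.0025],[0,0,0]],[[0,0,0.0025],[0,0,0]]]' >/dev/null; python3 chk.py
```

```text
t17.3 along 17.5 across -0.1 z 65.9 | F along -0.5 across 0.2 z -1.1
t17.6 along 17.5 across -0.0 z 63.9 | F along 0.8 across -0.4 z -0.5
```

In the tool's units: 1.5 mm / 800 = 0.0019, 1 mm / 800 = 0.0013.

```bash
python3 -m inch '[[[0,0,0.0013],[0,0,0]],[[0,0,0.0019],[0,0,0]],[[0,0,0.0019],[0,0,0]]]' >/dev/null; python3 chk.py; python3 -m inch '[[[0,0,0.0006],[0,0,0]],[[0,0,0.0013],[0,0,0]],[[0,0,0.0013],[0,0,0]]]' >/dev/null; python3 chk.py;  python3 -m inch '[[[0,0,0.0006],[0,0,0]],[[0,0,0.0006],[0,0,0]]]' >/dev/null; python3 chk.py; python3 -m inch '[[[0,0,0.0006],[0,0,0]],[[0,0,0.0006],[0,0,0]]]' >/dev/null; python3 chk.py
```

```text
t18.0 along 17.4 across -0.1 z 62.4 | F along -0.7 across 0.2 z -1.4
t18.4 along 17.5 across -0.0 z 61.4 | F along -0.5 across 1.2 z -0.4
t18.6 along 17.5 across -0.0 z 61.1 | F along -0.3 across -0.1 z 0.5
t18.9 along 17.5 across -0.0 z 61.0 | F along -0.8 across -2.2 z 3.7
```

In the tool's units: 0.4 mm / 800 = 0.0005.

```bash
python3 -m inch '[[[0,0,0.0005],[0,0,0]],[[0,0,0.0005],[0,0,0]]]' >/dev/null; python3 chk.py; python3 -m inch '[[[0,0,-0.0008],[0,0,0]],[[0,0,-0.0008],[0,0,0]]]'>/dev/null; python3 chk.py; python3 -m inch '[[[0,0,0],[0,0,0]],[[0,0,0],[0,0,0]],[[0,0,0],[0,0,0]],[[0,0,0],[0,0,0]]]' 45 20; python3 chk.py
```

```text
t19.1 along 17.5 across -0.0 z 61.0 | F along -0.4 across -3.2 z 7.6
t19.4 along 17.5 across 0.0 z 61.0 | F along -1.1 across -1.3 z 5.7
t: 19.9
eef_pos: [601.5, -148.2, 60.5]
ee_rot: [-0.604, -3.083, -0.0]
contact_force: [0.5, 0.8, -0.2]
grip_width: 45.1
gripper_force: 0.0
t19.9 along 17.5 across -0.1 z 60.5 | F along 0.9 across 0.2 z -0.2
```

Released. Retreating straight up, then clear of the view, and checking.

In the tool's units: 220 mm / 800 = 0.275, -180 mm / 800 = -0.225.

```bash
python3 -m inch '[[[0,0,-0.0125],[0,0,0]],[[0,0,-0.0375],[0,0,0]],[[0,0,-0.075],[0,0,0]],[[0,0,-0.1375],[0,0,0]],[[0,0,-0.2],[0,0,0]],[[0.125,0,-0.225],[0,0,0]],[[0.2,0,-0.225],[0,0,0]],[[0.275,0,-0.225],[0,0,0]],[[0.275,0,-0.225],[0,0,0]],[[0.275,0,-0.225],[0,0,0]]]'
python3 - <<'E'
from h import *
from rig import vision
ims=[]
for n,r in(("top",(100,220,300,460)),("side",(70,190,250,410))):
    c=vision.camera(n);np.savez(n+"3.npz",**c);f=c["frame"]
    ims.append(cv2.resize(f[r[0]:r[1],r[2]:r[3]],(400,300),interpolation=cv2.INTER_CUBIC))
    W=world(c);H,S,V=cv2.split(cv2.cvtColor(f,cv2.COLOR_RGB2HSV));v,u=np.mgrid[:384,:512]
    m=(S>120)&((H<7)|(H>173))&(v>90)&(v<200)&(u>290)&(u<430)
    z=W[m][:,2]; print(n,m.sum(),'z pct',np.round(np.nanpercentile(z,[5,50,90,97]),1))
    t=m&(W[...,2]>94);print(fit(c,t,100)[0], 'home xy',601.6,-148.3)
    P=np.array([[601.6,-148.3,zz] for zz in(50,54,100)]);print(np.round(cv2.projectPoints(P,c["rvec"],c["tvec"],c["mtx"],None)[0][:,0],1).tolist())
cv2.imwrite("pics/end.png",np.hstack(ims)[:,:,::-1])
E
```

```text
t: 21.15
eef_pos: [395.5, -64.5, 241.8]
ee_rot: [0.602, 3.082, 0.0]
contact_force: [1.1, -0.7, 0.1]
grip_width: 45.1
gripper_force: 0.0
top 140 z pct [ 96.   99.3 100.8 101.3]
[ 602.1 -146.6] home xy 601.6 -148.3
[[390.8, 164.6], [391.5, 164.3], [400.0, 160.0]]
side 328 z pct [ 14.6  65.8  99.9 101.8]
[ 589.4 -175.1] home xy 601.6 -148.3
[[315.6, 146.8], [315.8, 145.5], [318.0, 130.7]]
```

View pics/end.png

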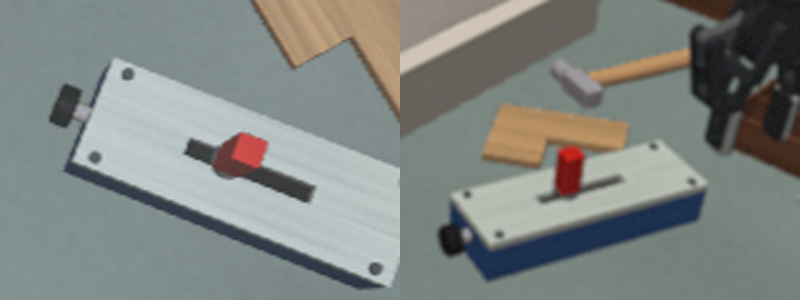

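The red pin stands upright in the slot, at (240,155) in the top crop and (570,170) in the side crop. Its head top is at z≈99–100 (expected 100), and its collar is flush. Handing in.

```bash
python3 -c "
from rig import close_job
print(close_job())"
```

```text
the job is handed in; nothing more can be done
None
```

The red pin is seated home in the hidden socket (about 18 mm from the slot's centre toward the knob), upright with its collar flush and released, and I handed the job in at about 21 s of the 61 s; the highest contact force I read was about 11 N.

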